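# Fasten the second latch of the jewellery carry case

### The arm

A 6-joint arm with a two-finger parallel gripper is mounted at the origin on the work surface. World frame = base frame: x ahead of the robot, y to its left, z up, the work surface at z = 0. Lengths are in m, angles in degrees, forces in N, time in s.
With the tool pointing down it reaches from about 0.35 to 0.975 m from the base axis. Payload 17.4 kg.
Tool frame: the origin (TCP) lies midway between the tips of the shut fingers; the grasp point (between the pads) lies 19 mm behind it (env.pinch_z is the distance from the TCP to the grasp point, in m); z points along the fingers, y is the direction in which the jaws open and shut (so a half turn about z gives the same grasp; the last joint's range is limited). The gripper opens to 85 mm and grips with 20 to 120 N. Pads are 22 mm wide; open, the fingers measure 114 mm over their backs; the gripper's body (76 mm by 85 mm) begins 54 mm behind the grasp point. The pads swing forward as they close: fully open they stand 13 mm farther back than shut.
Start: joints at [-68.858, 6.646, 82.598, -0, 90.757, -2.166], TCP at [0.267, -0.62, 0.231] pointing down, gripper open.
Joint ranges: [-162.19, 162.19], [-47.58, 125.68], [4.15, 143.07], [-65.23, 245.23], [0.69, 171.88], [-170.13, 170.13]. Speed limits (degrees/s): [108.29, 108.29, 127.2, 180, 180, 180].

### API

Orientations are given as a 3x3 rotation matrix whose columns are the frame's x, y, z axes.
In Python, from rig import env gives the robot as it stands. The module is installed in compiled form; this text tells all that it offers.
- The arm moves only by the tool arm_command, never from a script. Its argument "plan" is a list of rows, each a list of 4 numbers: the shift along the tool's x, y, z in mm, then the turn about the tool's z in degrees. A call has 1 to 20 rows; each row shifts and turns the commanded pose from where the row before left it, along the tool's axes as they then stand; what a row does not reach is not made up. A row lasts 1/10 s, in which the tool goes at most 50 mm and 8.59 degrees, less where a joint would pass 70% of its speed; a pose out of reach is approached as far as the arm can. A call with a gripper value outside its range is refused whole. "jaw" is the finger opening in mm, from 0 to 85.4, set as the call begins (left out, the last holds). The fingers move at their own pace and stop on an object; "squeeze" is the grip in N (left out, the last holds). Time passes only in rows, so rows that do not move let the fingers close. It gives the time, the measured TCP pose, the force and the opening at its end, in the units of the state.
- env.read_state(): the state, without advancing time (a new reading comes with each control period).
- env.capture(name): name is "side" or "top"; returns (picture, depth): 420x560x3 uint8, red, green, blue; 420x560 float32, m along the optical axis (not along the pixel's ray), 0 where there is no reading.
- env.camera_params(name): a dict with "fx", "fy", "cx", "cy" (pixels), "extrinsics" (4x4, takes a point from camera to world coordinates). Camera axes: x right, y down, z forward; pixel columns grow to the right and rows downward; lengths in m; the calibration is good to about 2 mm. A picture is of the moment at which its call begins. camera_params takes no time and is no camera call.
- env.close_job(): hands the job in, once; it reports no verdict.
Trained networks look in the newest picture that a camera, given by its name, has taken for a name from the list of things; names that differ only in an ending like _2 or _b are one class to them, and where a whole thing is asked for, a point or a joint stands for the part that bears it (a point fixed in the world has none). Each returns a list of dicts, best first, with "confidence" (0 to 1); they miss things now and then, are a little off and sometimes report something else, mostly with a low value. They report only what shows in the picture. A call takes as long as a camera call.
- env.find_in(camera, label): "box" ([centre column, centre row, width, height] in pixels, round what is visible of it).
- env.spot_point(camera, label): "centre" ([column, row] in pixels: a listed point, or the origin of a listed thing).
The state is a dict: "time_s": time; "q": joint angles; "joint_vel": joint speeds; "tau": joint torques, N m; "position": TCP position; "tcp_rot": TCP orientation; "force": force on the tool from outside, world axes, zero at the start; "moment": the same for the moment, N m; "finger_gap": finger opening in m.
Only numpy, scipy, OpenCV 4.12 (cv2) and the standard library are available. Lean on these libraries where they do the work, as an engineer would, in place of code of your own. Each camera call takes 0.05 s, during which the arm holds its last target. There are 200 camera calls.

### The job

The packed aluminium carry case stands upright on the cutting mat; one of its two draw latches is done up, the other stands open with its loop thrown back. Swing that loop over and hook it behind its keeper on the lid, then press the lever flat so that it goes past centre, stays down and draws the lid shut. Leave the fastened latch alone, and do not push the case out of its place or disturb the things lying around it.

Things in the scene. Friction and masses are not known exactly. Their poses are not given: they have to be found in the camera images.
- case: dark case, bright edges, 110 mm deep (x), 360 wide (y), 180 high, 3 kg, loose on rubber feet on a 3 mm mat. Origin: centre of underside; x points from main half (-55 to 17 mm) to lid half (17 to 55), y to its left, z up. On the flat top (z = 180 mm): draw latches at y = -115 (open, to be fastened) and y = +115 mm (fastened), and between them a folded handle (|y| up to 55 mm, 14 mm high).
- latch_pivot (a point): lever pivot of the open latch, fixed to the case: 8 mm above the top face, at case x = 2 mm, y = -115 mm; axes parallel to the case's.
- latch_lever (a joint): steel lever, rad: 0 = flat, pointing to case -x; 1.57 = straight up; stops at 1.9. Stays where left (about 1 N at its tip). Plate 46 mm long from the pivot, 24 wide (y); outer face (uppermost when flat) 3 mm off the pivot's plane, end rolled. To close, push the face that looks to the lid (+x) back and down, about 6 N near its end; past centre the seal's pull keeps it flat.
- lever_tip (a point): free end of that lever, on its middle line, 46 mm from the pivot.
- loop_hinge (a point): where the loop is hinged on the lever: 17 mm from the pivot along the lever, 2.5 mm below its plane (on the side away from its outer face). It travels with the lever.
- latch_loop (a joint): angle of the loop to the lever, rad: 0 = as when fastened (loop and lever in line, pointing opposite ways); grows as the loop swings up, over the lever's end and back, to its stop at 4.25. Nearly free: it falls by its own weight to either side. At the start it leans back on that stop, over the main half, its bar some 45 mm behind the pivot and 40 to 55 mm above the case top.
- loop_bar (a point): middle of the loop's steel cross bar, 4.4 mm thick. Two flat side links (at 15 to 18 mm either side, 7 mm high) run 48 mm from the hinge to the bar, one on each side of the lever, which passes through the loop. Domed heads 8 mm across end the bar outside the links, 43 mm over both (in case y): the place to take it; they turn freely between the fingers.
- keeper_seat (a point): where the bar sits when hooked: on the lid, 4.5 mm above the case top, about case x = 33 (3 more while ajar), y = -115 mm. The keeper is a steel hook 22 mm wide (y): its upright face, 2 mm to the -x side, looks to +x; its lip, up to 14 mm above the top, reaches 3 mm past this point. With the lever about upright, the loop swung forward comes down beyond the lip; the lever then draws it under.
- case_lid (a joint): how far the lid stands open at the open latch, rad: 0.0156 = ajar by about 3 mm at that latch (pushed out by its seal and held by the other latch), 0 = shut as when both latches are fastened.
- other_lever (a joint): lever of the latch at case y = +115 mm, already fastened, rad; 0 = flat. Leave it.
- blue_pliers: pliers with blue handles, 140 mm long, 62 mm wide, 12 mm high, lying on the mat on the robot's side of the case; bystander. Origin: under the joint; jaws to its x.
- yellow_pliers: the same with yellow handles; bystander.
- findings_box: open clear box of gold beads, 85 x 65 x 21 mm, beyond the case; bystander. Origin: centre of underside.
- resin_bottle: amber bottle with white nozzle, 42 mm across, 104 mm high, beyond the case; bystander. Origin: centre of underside.
- resin_plaque: flat reddish resin ornament with small stones, about 50 x 77 x 11 mm, beyond the case; bystander. Origin: underside, near its middle.
- blue_dome: blue glass dome, 32 mm across, 10 mm high, on the mat; bystander.
- green_dome: green glass dome of the same size; bystander.

How it is judged:
By the outcome, as a careful person would: the job done as asked, in the order asked, and still so for the second after the job is handed in, with the robot touching nothing.
It also fails if it takes over 48 s, if anything falls off the work surface, if the arm or the gripper's body presses on something with over 40 N, if the wrist force passes 120 N, or if a joint passes its speed limit or range.

## Working session

There is one attempt and no reset: what is moved stays moved. The work goes in short steps, Python scripts to look and compute and a tool call to move; the robot and the scene stay as the last step left them, time stands still between calls to the robot, and variables do not carry over. Pictures are saved under pics/ and viewed, on a budget of 10 in all, crops included, one or two more only if the job needs it, and the job is handed in when it is done.

Besides the shell and the picture viewer there is one more tool, called after "Call:" as name(argument=value, ...) on one line, values as JSON. arm_command: Moves the arm, as the interface text tells. Its arguments: {"type":"object","properties":{"plan":{"type":"array","items":{"type":"array","items":{"type":"number"}}},"jaw":{"type":"number"},"squeeze":{"type":"number"}},"required":["plan"]}

```bash
mkdir -p pics
cat > h.py <<'E'
import numpy as np, cv2
from rig import env
def snap(cam,fn=None,crop=None,scale=1):
    im,d=env.capture(cam)
    if fn:
        a=im[:,:,::-1]
        if crop: c0,r0,c1,r1=crop; a=a[r0:r1,c0:c1]
        if scale!=1: a=cv2.resize(a,None,fx=scale,fy=scale,interpolation=cv2.INTER_CUBIC)
        cv2.imwrite('pics/'+fn,a)
    return im,d
def world(cam,px,z):
    p=env.camera_params(cam); T=np.array(p['extrinsics'])
    return (T@np.array([(px[0]-p['cx'])/p['fx']*z,(px[1]-p['cy'])/p['fy']*z,z,1]))[:3]
def onplane(cam,px,zw):
    a=world(cam,px,0.);b=world(cam,px,1.); return a+(b-a)*(zw-a[2])/(b[2]-a[2])
def proj(cam,P):
    p=env.camera_params(cam); c=np.linalg.inv(np.array(p['extrinsics']))@np.append(P,1)
    return np.array([p['fx']*c[0]/c[2]+p['cx'],p['fy']*c[1]/c[2]+p['cy']]),c[2]
def tri(pa,pb):
    # closest point of rays side(pa), top(pb)
    o1,o2=world('side',pa,0.),world('top',pb,0.); d1=world('side',pa,1.)-o1; d2=world('top',pb,1.)-o2
    s=np.linalg.lstsq(np.c_[d1,-d2],o2-o1,rcond=None)[0]
    a,b=o1+s[0]*d1,o2+s[1]*d2; return (a+b)/2,np.linalg.norm(a-b)
E
python3 - <<'E'
from h import *
np.set_printoptions(precision=4,suppress=True)
A,da=snap('side','s1.png');B,db=snap('top','t1.png')
cv2.imwrite('pics/both.png',cv2.resize(np.hstack([A,B])[:,:,::-1],(800,300)))
for c in('side','top'): print(c,env.camera_params(c))
for l in ['case','latch_pivot','lever_tip','loop_bar','keeper_seat','loop_hinge']:
    r=[env.spot_point(c,l)[:2] for c in('side','top')]
    print(l,r)
    if r[0] and r[1]: print(tri(r[0][0]['centre'],r[1][0]['centre']))
s=env.read_state();print(s['time_s'],s['tcp_rot'],env.pinch_z)
E
```

```text
side {'fx': 459.2064578855213, 'fy': 459.2064578855213, 'cx': 283.06724419752754, 'cy': 208.1495591165178, 'extrinsics': array([[ 0.997 , -0.0413,  0.065 ,  0.4707],
       [-0.0767, -0.6095,  0.7891, -0.9105],
       [ 0.007 , -0.7917, -0.6108,  0.7966],
       [ 0.    ,  0.    ,  0.    ,  1.    ]])}
top {'fx': 445.0739733669344, 'fy': 445.0739733669344, 'cx': 276.62449956998904, 'cy': 205.58354843697836, 'extrinsics': array([[ 0.003 , -0.9908,  0.1352,  0.4116],
       [-0.9998, -0.0059, -0.021 , -0.0447],
       [ 0.0216, -0.1351, -0.9906,  1.1206],
       [ 0.    ,  0.    ,  0.    ,  1.    ]])}
case [[{'centre': [273.1, 228.3], 'confidence': 0.97}], [{'centre': [236.0, 177.8], 'confidence': 0.64}]]
(array([0.5753, 0.0268, 0.0212]), np.float64(0.11096344346986667))
latch_pivot [[{'centre': [285.2, 197.2], 'confidence': 0.7}, {'centre': [203.9, 353.5], 'confidence': 0.36}], []]
lever_tip [[{'centre': [286.3, 180.5], 'confidence': 0.77}], [{'centre': [287.3, 198.3], 'confidence': 0.76}, {'centre': [277.7, 169.3], 'confidence': 0.17}]]
(array([ 0.5465, -0.085 ,  0.2335]), np.float64(0.0023980669917602775))
loop_bar [[{'centre': [265.3, 183.0], 'confidence': 0.63}], [{'centre': [291.1, 225.6], 'confidence': 0.59}]]
(array([ 0.4958, -0.0925,  0.2336]), np.float64(0.006731444405188308))
keeper_seat [[{'centre': [297.9, 195.8], 'confidence': 0.82}], [{'centre': [287.0, 190.3], 'confidence': 0.82}]]
(array([ 0.5714, -0.0863,  0.1916]), np.float64(0.0004369322694833024))
loop_hinge [[{'centre': [282.4, 189.9], 'confidence': 0.67}], [{'centre': [290.4, 204.5], 'confidence': 0.49}]]
(array([ 0.5371, -0.0923,  0.2139]), np.float64(0.0014847401545544198))
0.7 [[ 0.9184  0.3957 -0.    ]
 [ 0.3957 -0.9184 -0.    ]
 [-0.      0.     -1.    ]] 0.0187
```

View pics/s1.png

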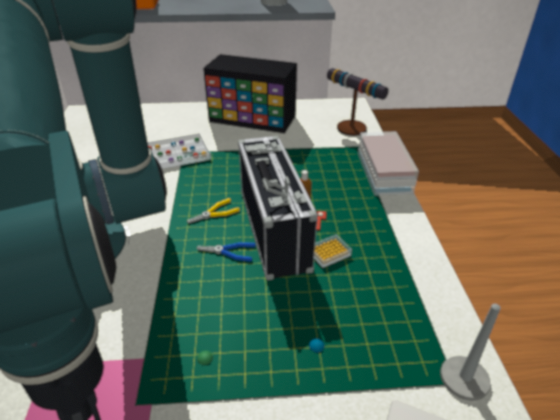

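View pics/t1.png

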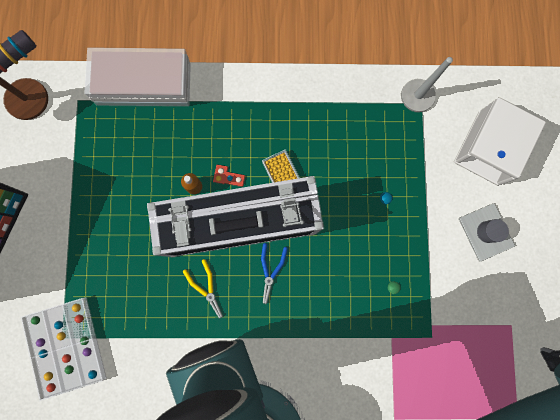

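The side view shows the case with the open latch near (285,190), its lever upright. The top view shows it near (290,205) with the loop behind (291,225); pliers, bead box, plaque and bottle lie clear of the latch. Next I'll get the case pose from depth.

Run:
```python
from h import *
np.set_printoptions(precision=4,suppress=True)
im,d=snap('top'); cv2.imwrite('pics/t2.png',cv2.resize(im[165:265,230:340,::-1],None,fx=5.5,fy=5.5,interpolation=cv2.INTER_CUBIC))
p=env.camera_params('top');v,u=np.mgrid[:420,:560]
P=np.stack([(u-p['cx'])/p['fx']*d,(v-p['cy'])/p['fy']*d,d,np.ones_like(d)],-1)@np.array(p['extrinsics']).T
P=P[...,:3];roi=np.zeros(d.shape,bool);roi[165:265,130:340]=1
m=(np.abs(P[...,2]-.183)<.008)&roi
n,l,st,_=cv2.connectedComponentsWithStats(m.astype(np.uint8)); k=1+np.argmax(st[1:,4]);m=l==k
Q=P[m];print(len(Q),np.median(Q[:,2]))
r=cv2.minAreaRect(Q[:,:2].astype(np.float32)*1000);print(r,cv2.boxPoints(r))
H=P[(P[...,2]>.196)&(P[...,2]<.3)&roi]
b=cv2.boxPoints(r)/1000
s=sorted([(np.linalg.norm(b[i]-b[(i+1)%4]),i) for i in range(4)])[-1][1]
ydir=b[(s+1)%4]-b[s];ydir/=np.linalg.norm(ydir);ydir*=np.sign(ydir[1]);xd=np.array([ydir[1],-ydir[0]])
c=np.array(r[0])/1000;print('c',c,'xd',xd,'yaw',np.degrees(np.arctan2(xd[1],xd[0])))
L=np.c_[(H[:,:2]-c)@xd,(H[:,:2]-c)@ydir,H[:,2]-.183]*1000
L=L[L[:,1]<-80];print(L[np.argsort(L[:,0])].round(0)[::2])
for n in ['lever_tip','loop_bar','keeper_seat','loop_hinge']:
    a=env.spot_point('side',n);b2=env.spot_point('top',n)
    if a and b2:
        w,e=tri(a[0]['centre'],b2[0]['centre']);print(n,w,e,(w[:2]-c)@xd,(w[:2]-c)@ydir,w[2]-.183)
```

```text
7457 0.18335161533722522
((520.0022583007812, 24.519943237304688), (116.80638122558594, 362.8252258300781), 9.151896476745605) [[ 433.4884  194.334 ]
 [ 491.1967 -163.8725]
 [ 606.5161 -145.2941]
 [ 548.8079  212.9124]]
c [0.52   0.0245] xd [0.9873 0.1591] yaw 9.151905
[[ -45.  -99.   54.]
 [ -44. -134.   52.]
 [ -44.  -95.   49.]
 [ -43. -128.   53.]
 [ -43. -116.   50.]
 [ -43. -101.   51.]
 [ -43. -111.   54.]
 [ -43.  -97.   54.]
 [ -43. -133.   57.]
 [ -43. -136.   53.]
 [ -42. -131.   57.]
 [ -42. -108.   52.]
 [ -42. -120.   51.]
 [ -42. -103.   55.]
 [ -41. -116.   52.]
 [ -41. -102.   52.]
 [ -41.  -97.   56.]
 [ -41. -124.   55.]
 [ -41. -110.   55.]
 [ -41. -136.   53.]
 [ -40.  -96.   54.]
 [ -40. -108.   51.]
 [ -40. -132.   53.]
 [ -40. -106.   52.]
 [ -40. -104.   52.]
 [ -39. -128.   52.]
 [ -39. -100.   55.]
 [ -38.  -96.   52.]
 [ -38. -130.   55.]
 [ -36.  -98.   49.]
 [ -34.  -99.   50.]
 [ -32.  -99.   47.]
 [ -30. -130.   42.]
 [ -29.  -98.   42.]
 [ -29. -130.   46.]
 [ -28.  -98.   46.]
 [ -26.  -98.   48.]
 [ -24.  -99.   45.]
 [ -21.  -99.   41.]
 [ -20. -13
[... 1449 characters left out ...]
8.   14.]
 [  30. -108.   13.]
 [  32. -126.   13.]
 [  32. -121.   14.]
 [  33. -115.   14.]
 [  34. -109.   15.]
 [  34. -107.   14.]
 [  34. -105.   15.]
 [  35. -115.   16.]
 [  36. -113.   13.]
 [  36. -122.   13.]]
lever_tip [ 0.5471 -0.086   0.2342] 0.003801252231427579 0.009137464146723584 -0.11343102281176112 0.05124026385137703
loop_bar [ 0.4998 -0.094   0.235 ] 0.001428224193980366 -0.038757232211220745 -0.11377639231363504 0.05199581731208991
keeper_seat [ 0.5726 -0.0855  0.1912] 0.001678396251079362 0.0344269207224276 -0.11694957138534078 0.008184747948184579
loop_hinge [ 0.536  -0.0901  0.2121] 0.000961700367790987 -0.0024131682872793577 -0.1157235440898235 0.029114532337336352
```

View pics/t2.png

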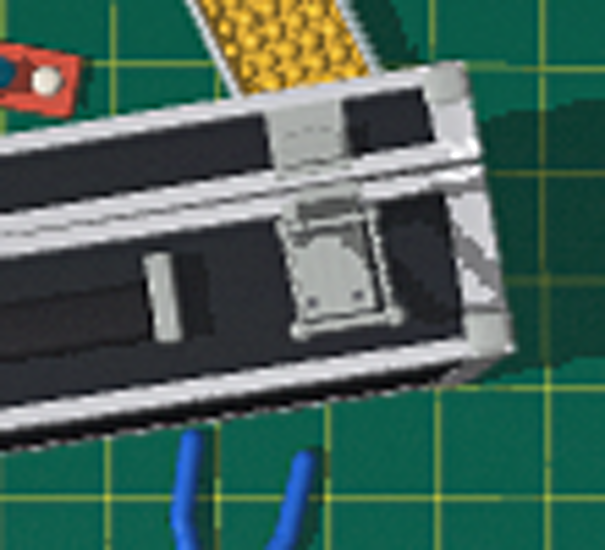

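The crop shows the latch square on: lever upright at about (330,210), loop bar heads at (298,333) and (398,316), keeper plate at (310,130). Case yaw is 9.15°, and the bar centre is at case (-41, -115.5, +51) mm. I'll raise and turn the tool, then approach.

Call:
arm_command(plan=[[0,0,-26,2.83],[0,0,-26,2.83],[0,0,-26,2.83],[0,0,-26,2.83],[0,0,-25,2.83],[13,-20,0,0],[13,-20,0,0],[13,-20,0,0],[13,-20,0,0],[13,-20,0,0],[13,-20,0,0],[13,-20,0,0],[13,-20,0,0],[13,-20,0,0],[13,-20,0,0],[13,-20,0,0],[13,-20,0,0],[13,-20,0,0],[13,-20,0,0],[13,-20,0,0]], jaw=62, squeeze=20)

```text
time_s: 3.15
position: [0.4121, -0.2918, 0.3604]
tcp_rot: [[0.987, 0.159, 0.0], [0.159, -0.987, -0.0], [0.0, 0.0, -1.0]]
force: [-0.6, 0.1, 0.3]
finger_gap: 0.062
```

Call:
arm_command(plan=[[13,-20,0,0],[13,-20,0,0],[13,-20,0,0],[13,-20,0,0],[13,-20,0,0],[13,-20,0,0],[13,-20,0,0],[13,-20,0,0],[12,-20,0,0],[0,0,0,0],[0,0,0,0],[0,0,0,0]])

```text
time_s: 4.35
position: [0.4975, -0.0971, 0.3604]
tcp_rot: [[0.987, 0.159, 0.0], [0.159, -0.987, -0.0], [0.0, 0.0, -1.0]]
force: [0.1, 0.0, 0.4]
finger_gap: 0.0624
```

Call:
arm_command(plan=[[0,0,-1,0],[0,-1,18,0],[0,0,18,0],[0,0,18,0],[0,0,18,0],[0,0,18,0],[0,0,0,0],[0,0,0,0]])

```text
time_s: 5.15
position: [0.4975, -0.0957, 0.2715]
tcp_rot: [[0.987, 0.159, -0.0], [0.159, -0.987, 0.0], [-0.0, -0.0, -1.0]]
force: [0.1, 0.4, 0.6]
finger_gap: 0.0621
```

Run:
```python
from h import *
np.set_printoptions(precision=4,suppress=True)
snap('side','s3.png',(220,120,340,220),6)
print(env.read_state()['position'])
c=np.array([.52,.0245]);xd=np.array([.9873,.1591]);yd=np.array([-.1591,.9873])
L=lambda x,y,z:np.append(c+x/1000*xd+y/1000*yd,.183+z/1000)
for P in [(-41,-115.5,51),(-41,-137,51),(2,-115,8),(4,-115,54)]: print(P,(proj('side',L(*P))[0]-[220,120])*6)
```

```text
[ 0.4977 -0.0957  0.2721]
(-41, -115.5, 51) [268.6862 383.5126]
(-41, -137, 51) [281.1092 417.3272]
(2, -115, 8) [383.8915 463.3999]
(4, -115, 54) [390.3187 359.9834]
```

View pics/s3.png

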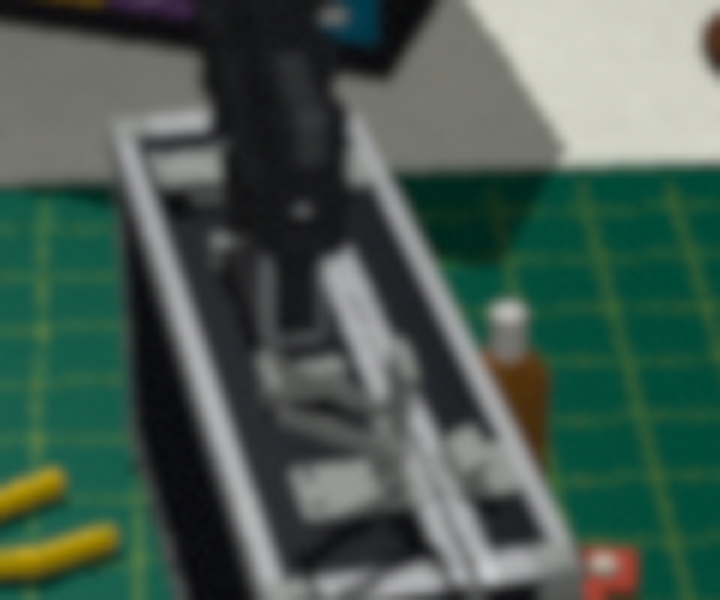

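The bar heads show at about (268,360) and (275,405), matching the projection (269,384) for the bar centre. The finger is above at about (300,320), so I'll check its x with depth.

Run:
```python
from h import *
np.set_printoptions(precision=1,suppress=True)
c=np.array([.52,.0245]);xd=np.array([.9873,.1591]);yd=np.array([-.1591,.9873])
for cam in('side','top'):
    im,d=env.capture(cam);p=env.camera_params(cam);v,u=np.mgrid[:420,:560]
    P=(np.stack([(u-p['cx'])/p['fx']*d,(v-p['cy'])/p['fy']*d,d,np.ones_like(d)],-1)@np.array(p['extrinsics']).T)[...,:3]
    Q=P[d>0];L=np.c_[(Q[:,:2]-c)@xd,(Q[:,:2]-c)@yd,Q[:,2]-.183]*1000
    L=L[(L[:,1]>-190)&(L[:,1]<-60)&(np.abs(L[:,0])<80)]
    for a in range(70,140,8):
        S=L[(L[:,2]>a)&(L[:,2]<a+8)]
        if len(S):print(cam,a,len(S),np.percentile(S,[2,50,98],axis=0).T.ravel())
    S=L[(L[:,2]>45)&(L[:,2]<62)&(L[:,0]<-30)];print(cam,'bar',len(S),np.percentile(S,[5,50,95],axis=0).T.ravel())
```

```text
side 94 36 [ -49.7  -43.9  -29.1 -158.7 -153.2  -81.3   94.6   97.2  101.5]
side 102 52 [ -50.2  -43.3  -28.8 -161.6 -154.2  -82.1  102.5  105.3  109.7]
side 110 57 [ -50.1  -43.5  -28.6 -161.9 -154.5  -83.5  110.3  114.1  117.8]
side 118 51 [ -50.5  -42.4  -28.9 -163.  -159.1  -83.1  118.7  122.5  125.9]
side 126 31 [ -50.8  -45.   -32.6 -162.3 -149.8  -79.2  126.3  129.5  133.9]
side 134 16 [ -52.8  -51.2  -40.9 -176.8  -83.9  -65.   135.6  139.5  141.8]
side bar 45 [ -41.8  -38.6  -31.6 -138.1 -121.8  -99.    46.4   51.6   54.4]Traceback (most recent call last):
  File "<stdin>", line 12, in <module>
    return _quantile_unchecked(
        a, q, axis, out, overwrite_input, method, keepdims, weights)
    return _ureduce(a,
                    func=_quantile_ureduce_func,
    ...<5 lines>...
                    overwrite_input=overwrite_input,
                    method=method)
    r = func(a, **kwargs)
    result = _quantile(arr,
                       quantiles=q,
    ...<2 lines>...
                       out=out,
                       weights=wgt)
    slices_having_nans = np.isnan(arr[-1, ...])
                                  ~~~^^^^^^^^^
IndexError: index -1 is out of bounds for axis 0 with size 0
```

Call:
arm_command(plan=[[-1,0,10,0],[0,0,10,0],[0,0,10,0],[0,0,10,0],[0,0,10,0],[0,0,0,0]])

```text
time_s: 5.9
position: [0.4961, -0.0956, 0.2195]
tcp_rot: [[0.987, 0.159, -0.002], [0.159, -0.987, 0.001], [-0.002, -0.001, -1.0]]
force: [-0.2, 0.1, 0.2]
finger_gap: 0.0623
```

Call:
arm_command(plan=[[0,0,0,0],[0,0,0,0],[0,0,0,0],[0,0,0,0],[0,0,0,0],[0,0,0,0]], jaw=38, squeeze=20)

```text
time_s: 6.5
position: [0.4966, -0.0959, 0.2217]
tcp_rot: [[0.987, 0.159, 0.0], [0.159, -0.987, -0.0], [0.0, 0.001, -1.0]]
force: [-3.0, -4.4, 4.7]
finger_gap: 0.041
```

Call:
arm_command(plan=[[3.2,0,-4.4,0],[3.6,0,-4.1,0],[4.8,0,-4.1,0],[5.1,0,-3.6,0],[5.7,0,-2.7,0],[5.9,0,-2.1,0],[6.2,0,-1.1,0],[6.2,0,-0.5,0],[0,0,0,0]])

```text
time_s: 7.4
position: [0.5375, -0.0891, 0.2439]
tcp_rot: [[0.987, 0.159, 0.0], [0.159, -0.987, -0.0], [0.0, 0.0, -1.0]]
force: [-0.7, -4.8, 2.7]
finger_gap: 0.04
```

Run:
```python
from h import *
snap('side','s4.png',(220,120,340,220),6)
for n in ['loop_bar','lever_tip']: print(n,env.spot_point('side',n)[:1])
print(env.read_state()['force'],env.read_state()['position'])
```

```text
loop_bar [{'centre': [285.4, 171.5], 'confidence': 0.45}]
lever_tip [{'centre': [299.9, 193.2], 'confidence': 0.65}]
[ 0.16275165 -4.66132609  2.04300277] [ 0.53672115 -0.0892486   0.24386016]
```

View pics/s4.png

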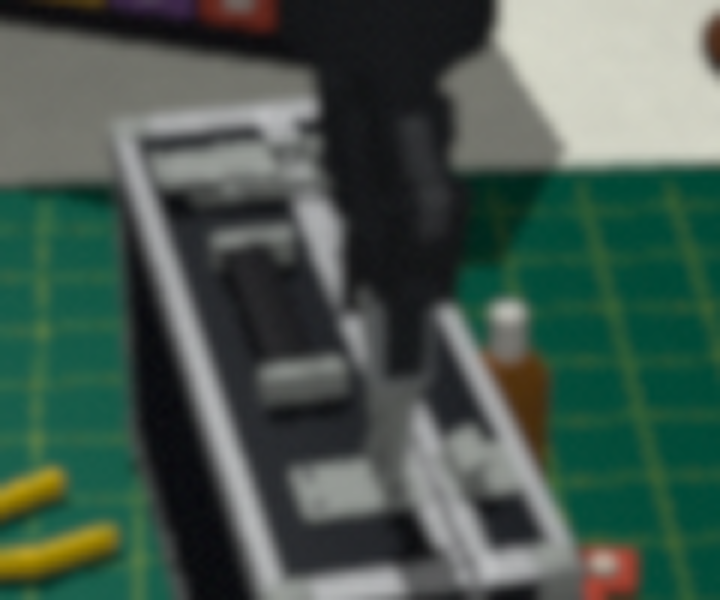

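The loop now stands upright between the fingers, its near link running from (390,470) to (400,370). The case hasn't moved. I'll continue over the top and down.

Call:
arm_command(plan=[[6.2,0,0.5,0],[6.2,0,1.1,0],[5.9,0,2.1,0],[5.7,0,2.7,0],[5.1,0,3.6,0],[4.8,0,4.1,0],[4.1,0,4.8,0],[3.6,0,5.1,0],[2.7,0,5.7,0],[2.1,0,5.9,0],[1,0,6.2,0],[0.6,0,6.2,0],[0,0,0,0]])

```text
time_s: 8.85
position: [0.5842, -0.0816, 0.1943]
tcp_rot: [[0.987, 0.159, -0.001], [0.159, -0.987, 0.0], [-0.001, -0.0, -1.0]]
force: [4.1, -5.9, 0.8]
finger_gap: 0.0403
```

Run:
```python
from h import *
snap('side','s5.png',(240,140,330,215),8)
print(env.read_state()['force'],env.read_state()['position'])
```

```text
[ 1.92107075 -5.45789771  0.92692938] [ 0.5842211  -0.08165408  0.19473101]
```

View pics/s5.png

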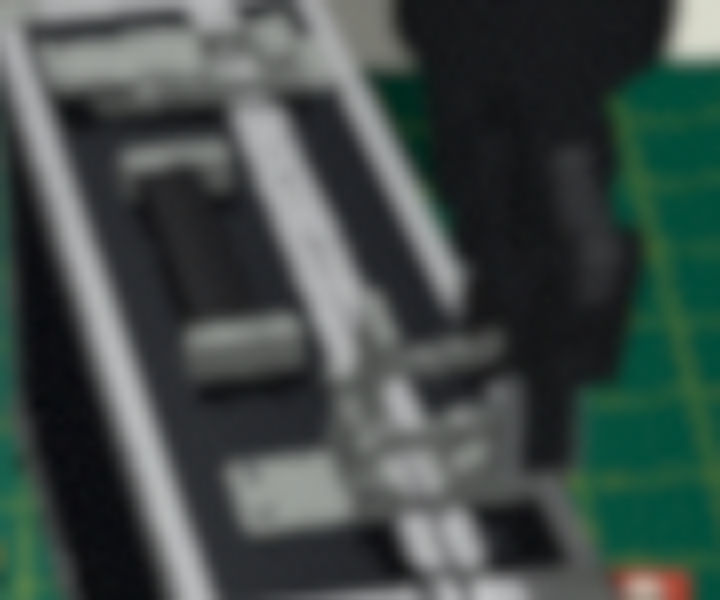

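The loop lies forward and nearly level, its bar held at about (505,400) above and beyond the keeper; the lever is still upright near (365,340). I'll lower it 10 mm more, release and rise.

Call:
arm_command(plan=[[0,0,5,0],[-1,0,5,0],[0,0,0,0]])

```text
time_s: 9.2
position: [0.5831, -0.0818, 0.1845]
tcp_rot: [[0.987, 0.159, -0.001], [0.159, -0.987, -0.0], [-0.001, -0.0, -1.0]]
force: [2.7, -6.1, 0.1]
finger_gap: 0.0404
```

Call:
arm_command(plan=[[0,0,0,0],[0,0,0,0],[0,0,0,0],[0,0,0,0],[0,0,-8,0],[0,0,-15,0],[0,0,-25,0],[0,0,-25,0],[0,0,-20,0],[0,0,0,0]], jaw=58)

```text
time_s: 10.2
position: [0.5839, -0.0819, 0.2836]
tcp_rot: [[0.987, 0.159, 0.005], [0.159, -0.987, -0.001], [0.005, 0.002, -1.0]]
force: [0.7, 0.4, 0.7]
finger_gap: 0.058
```

```bash
cat > cl.py <<'E'
from h import *
c=np.array([.52,.0245]);xd=np.array([.9873,.1591]);yd=np.array([-.1591,.9873])
def cloud(cam):
    im,d=env.capture(cam);p=env.camera_params(cam);v,u=np.mgrid[:420,:560]
    P=(np.stack([(u-p['cx'])/p['fx']*d,(v-p['cy'])/p['fy']*d,d,np.ones_like(d)],-1)@np.array(p['extrinsics']).T)[...,:3]
    Q=P[d>0];L=np.c_[(Q[:,:2]-c)@xd,(Q[:,:2]-c)@yd,Q[:,2]-.183]*1000
    return L[(L[:,1]>-142)&(L[:,1]<-88)&(np.abs(L[:,0])<62)&(L[:,2]>4)&(L[:,2]<70)]
E
python3 - <<'E'
from cl import *
np.set_printoptions(suppress=True,linewidth=150)
snap('side','s6.png',(250,150,330,210),9)
L=cloud('side');L=L[L[:,2]>10]; L=L[np.argsort(L[:,0])].round(0);print(L[::max(1,len(L)//60)].tolist())
print(env.spot_point('side','lever_tip')[:1],env.spot_point('side','loop_bar')[:1],env.read_state()['position'],env.read_state()['force'])
E
```

```text
[[-3.0, -136.0, 25.0], [-2.0, -138.0, 29.0], [-1.0, -128.0, 21.0], [-1.0, -109.0, 29.0], [-1.0, -107.0, 25.0], [-0.0, -106.0, 14.0], [-0.0, -105.0, 16.0], [0.0, -112.0, 26.0], [0.0, -112.0, 23.0], [1.0, -100.0, 28.0], [1.0, -128.0, 13.0], [1.0, -108.0, 15.0], [2.0, -106.0, 11.0], [2.0, -105.0, 29.0], [3.0, -121.0, 34.0], [3.0, -129.0, 32.0], [3.0, -110.0, 27.0], [3.0, -128.0, 15.0], [3.0, -137.0, 24.0], [4.0, -117.0, 37.0], [4.0, -116.0, 50.0], [4.0, -117.0, 34.0], [4.0, -135.0, 25.0], [4.0, -123.0, 47.0], [4.0, -105.0, 39.0], [4.0, -122.0, 48.0], [5.0, -131.0, 25.0], [5.0, -130.0, 45.0], [5.0, -129.0, 50.0], [5.0, -110.0, 56.0], [5.0, -129.0, 26.0], [5.0, -127.0, 41.0], [6.0, -117.0, 55.0], [6.0, -127.0, 11.0], [6.0, -135.0, 22.0], [7.0, -133.0, 23.0], [7.0, -130.0, 45.0], [7.0, -109.0, 55.0], [8.0, -128.0, 38.0], [8.0, -127.0, 40.0], [8.0, -135.0, 22.0], [9.0, -121.0, 57.0], [9.0, -128.0, 52.0], [11.0, -134.0, 18.0], [13.0, -136.0, 16.0], [14.0, -103.0, 15.0], [15.0, -133.0, 20.0], [17.0, -101.0, 13.0], [18.0, -134.0, 19.0], [19.0, -103.0, 17.0], [20.0, -135.0, 17.0], [20.0, -133.0, 13.0], [21.0, -101.0, 18.0], [22.0, -135.0, 14.0], [24.0, -135.0, 14.0], [26.0, -104.0, 13.0], [27.0, -133.0, 15.0], [28.0, -128.0, 13.0], [29.0, -134.0, 13.0], [30.0, -105.0, 11.0], [31.0, -129.0, 11.0], [31.0, -126.0, 12.0], [33.0, -119.0, 12.0], [34.0, -125.0, 11.0], [35.0, -130.0, 11.0], [35.0, -111.0, 12.0], [36.0, -117.0, 13.0], [37.0, -131.0, 14.0], [38.0, -125.0, 12.0], [39.0, -122.0, 13.0]]
[{'centre': [285.5, 178.2], 'confidence': 0.75}] [{'centre': [300.5, 194.6], 'confidence': 0.53}] [ 0.58293787 -0.08173367  0.27833519] [-0.312733   -0.53000918 -0.96830922]
```

View pics/s6.png

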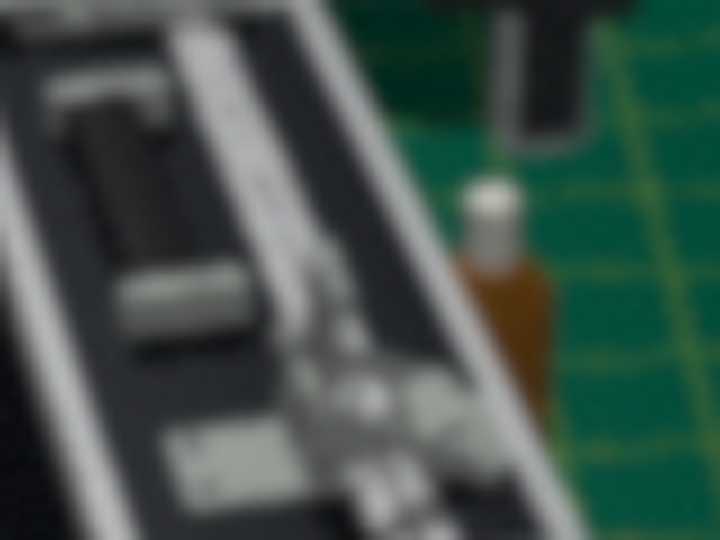

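The loop slopes down from the lever to the lid, its bar end beyond the keeper at about (490,455). Link depth (z 25 to 13 mm over x 4 to 29 mm) also puts the bar down past the lip. Next I'll shut the fingers and start pushing the lever back.

Call:
arm_command(plan=[[-3,0,0,0],[-4,0,0,0],[-4,0,0,0],[-4,0,5,0],[0,0,15,0],[0,0,15,0],[0,0,15,0],[0,0,0,0],[0,0,0,0]], jaw=0)

```text
time_s: 11.3
position: [0.5683, -0.0841, 0.2284]
tcp_rot: [[0.987, 0.159, -0.001], [0.159, -0.987, 0.0], [-0.001, -0.0, -1.0]]
force: [-0.5, -0.2, 0.3]
finger_gap: -0.0003
```

Call:
arm_command(plan=[[-5,0,0,0],[-5,0,0,0],[-4,0,0,0],[-4,0,0,0],[-4,0,0,0],[-4,0,1,0],[-4,0,1,0],[-4,0,1,0],[0,0,0,0],[0,0,0,0]])

```text
time_s: 12.3
position: [0.5347, -0.0896, 0.2258]
tcp_rot: [[0.987, 0.159, -0.0], [0.159, -0.987, 0.0], [-0.0, -0.0, -1.0]]
force: [0.3, 0.4, -0.8]
finger_gap: -0.0001
```

Run:
```python
from cl import *
np.set_printoptions(suppress=True,linewidth=150,precision=3)
snap('side','s7.png',(250,150,330,210),9)
s=env.read_state();p=s['position'];print(p,((np.array(p[:2])-c)@xd,(np.array(p[:2])-c)@yd,p[2]-.183),s['force'],s['finger_gap'])
```

```text
[ 0.535 -0.09   0.226] (np.float64(-0.0035980710340102677), np.float64(-0.11495989410511137), np.float64(0.04284240197536446)) [ 0.273 -0.17  -0.892] -9.056673454703771e-06
```

View pics/s7.png

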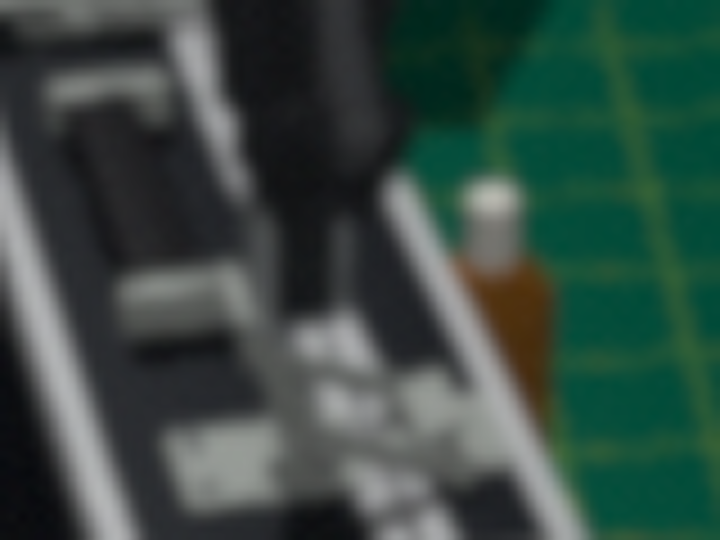

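The lever now leans back ahead of the finger at about (255,330), and both links still run to the keeper at (460,450). I'll push on along the arc.

Call:
arm_command(plan=[[-3,0,2,0],[-3,0,2,0],[-2,0,2,0],[-2,0,2,0],[-2,0,2,0],[-2,0,3,0],[-1,0,3,0]])

```text
time_s: 13.05
position: [0.5197, -0.092, 0.2101]
tcp_rot: [[0.987, 0.159, 0.0], [0.159, -0.987, -0.0], [0.0, 0.0, -1.0]]
force: [-0.4, -0.2, 4.3]
finger_gap: -0.0001
```

Call:
arm_command(plan=[[-2,0,2,0],[-2,0,2,0],[-2,0,2,0],[0,0,0,0]])

```text
time_s: 13.45
position: [0.5136, -0.0929, 0.2034]
tcp_rot: [[0.987, 0.159, -0.001], [0.159, -0.987, 0.0], [-0.001, -0.0, -1.0]]
force: [-0.4, -0.6, 1.0]
finger_gap: -0.0002
```

Call:
arm_command(plan=[[-2,0,2,0],[-2,0,2,0],[-1,0,2,0],[-1,0,2,0],[0,0,1,0],[0,0,0,0]])

```text
time_s: 14.05
position: [0.5081, -0.0939, 0.1947]
tcp_rot: [[0.987, 0.159, -0.0], [0.159, -0.987, 0.0], [-0.0, -0.0, -1.0]]
force: [0.2, 0.2, 0.0]
finger_gap: -0.0001
```

Call:
arm_command(plan=[[0,0,1,0],[0,0,1,0],[0,0,0,0],[0,0,0,0]])

```text
time_s: 14.45
position: [0.5083, -0.0939, 0.1938]
tcp_rot: [[0.987, 0.159, 0.001], [0.159, -0.987, -0.0], [0.001, 0.0, -1.0]]
force: [-2.8, -0.3, 6.8]
finger_gap: 0.0
```

Call:
arm_command(plan=[[0,0,1,0],[0,0,1,0],[0,0,0,0],[0,0,0,0]])

```text
time_s: 14.85
position: [0.5084, -0.0939, 0.1934]
tcp_rot: [[0.987, 0.159, 0.002], [0.159, -0.987, -0.001], [0.002, 0.001, -1.0]]
force: [-10.1, 2.1, 22.6]
finger_gap: 0.0001
```

Call:
arm_command(plan=[[0,0,-6,0],[0,0,-15,0],[0,0,-25,0],[0,0,-25,0],[0,0,-30,0],[-20,0,-30,0],[-40,0,0,0],[-40,0,0,0],[-40,0,0,0],[0,0,0,0],[0,0,0,0]])

```text
time_s: 15.95
position: [0.3696, -0.1163, 0.3231]
tcp_rot: [[0.987, 0.158, 0.002], [0.158, -0.987, -0.001], [0.002, 0.001, -1.0]]
force: [-0.1, -0.2, -0.1]
finger_gap: 0.0002
```

Run:
```python
from cl import *
np.set_printoptions(suppress=True,linewidth=150,precision=3)
a,_=snap('side');b,_=snap('top')
A=cv2.resize(a[150:210,250:330],(400,300),interpolation=cv2.INTER_CUBIC);B=cv2.resize(b[160:250,230:350],(400,300),interpolation=cv2.INTER_CUBIC)
C=np.hstack([A,B]);D=np.hstack([cv2.resize(a,(400,300)),cv2.resize(b,(400,300))])
cv2.imwrite('pics/f1.png',np.vstack([C,D])[:,:,::-1])
for cam in('side',):
    L=cloud(cam);L=L[np.argsort(L[:,0])].round(0)
    L=L[L[:,2]>6];print(len(L),L[:,2].max(),L[::max(1,len(L)//40)].tolist())
for n in ['lever_tip','loop_bar','keeper_seat']:
    q,r=env.spot_point('side',n),env.spot_point('top',n)
    if q and r:
        w,e=tri(q[0]['centre'],r[0]['centre']);print(n,(w[:2]-c)@xd,(w[:2]-c)@yd,w[2]-.183,e)
s=env.read_state();print(s['time_s'],s['force'],s['position'])
```

```text
260 15.0 [[-46.0, -118.0, 10.0], [-45.0, -113.0, 12.0], [-43.0, -126.0, 13.0], [-42.0, -130.0, 7.0], [-40.0, -121.0, 9.0], [-38.0, -112.0, 10.0], [-36.0, -125.0, 11.0], [-35.0, -117.0, 11.0], [-33.0, -128.0, 10.0], [-31.0, -108.0, 9.0], [-29.0, -122.0, 11.0], [-28.0, -115.0, 11.0], [-26.0, -107.0, 11.0], [-24.0, -118.0, 10.0], [-22.0, -120.0, 8.0], [-20.0, -122.0, 9.0], [-19.0, -126.0, 12.0], [-17.0, -128.0, 8.0], [-16.0, -112.0, 9.0], [-15.0, -129.0, 10.0], [-13.0, -120.0, 9.0], [-12.0, -128.0, 9.0], [-11.0, -131.0, 9.0], [-10.0, -126.0, 10.0], [-8.0, -110.0, 9.0], [-6.0, -122.0, 9.0], [-5.0, -117.0, 11.0], [-3.0, -128.0, 11.0], [-2.0, -124.0, 10.0], [-1.0, -110.0, 11.0], [0.0, -113.0, 11.0], [2.0, -105.0, 10.0], [3.0, -111.0, 11.0], [5.0, -131.0, 9.0], [7.0, -104.0, 8.0], [14.0, -104.0, 7.0], [24.0, -118.0, 10.0], [26.0, -120.0, 8.0], [28.0, -105.0, 8.0], [30.0, -124.0, 11.0], [31.0, -118.0, 11.0], [33.0, -130.0, 14.0], [34.0, -117.0, 13.0], [36.0, -125.0, 13.0]]
lever_tip -0.04556965727189174 -0.11881822561117494 0.0020062689288931623 0.002913113404228545
loop_bar 0.029777485513576604 -0.11542592670384359 0.002912686767210182 0.013847184585898967
keeper_seat 0.03127967669691664 -0.11560994372480564 0.0023361317501216505 0.000414641929163266
16.4 [0.659 0.201 0.887] [ 0.37  -0.116  0.322]
```

View pics/f1.png

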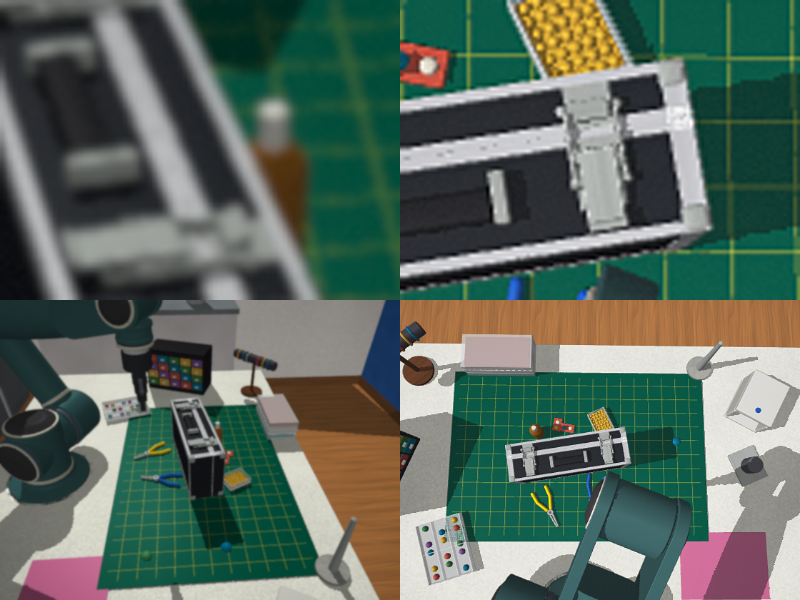

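The lever lies flat, with the loop reaching to the keeper at (590,105). The lid gap at the right end has gone, and the keeper edge moved from about x 39 to 36 mm. I'll check the case pose and that the latch stays down, then hand in.

Run:
```python
from cl import *
im,d=snap('top');p=env.camera_params('top');v,u=np.mgrid[:420,:560]
P=(np.stack([(u-p['cx'])/p['fx']*d,(v-p['cy'])/p['fy']*d,d,np.ones_like(d)],-1)@np.array(p['extrinsics']).T)[...,:3]
m=(np.abs(P[...,2]-.183)<.008);m[:165]=0;m[265:]=0;m[:,:130]=0;m[:,340:]=0
n,l,st,_=cv2.connectedComponentsWithStats(m.astype(np.uint8));m=l==1+np.argmax(st[1:,4])
print(cv2.minAreaRect(P[m][:,:2].astype(np.float32)*1000))
L=cloud('side');H=L[(L[:,0]>26)&(L[:,2]>5)];H=H[np.abs(H[:,1]+115)>13];print(H.round(0).tolist(),L[:,2].max())
print(env.close_job())
```

```text
((518.441650390625, 24.341064453125), (113.72705078125, 363.29736328125), 9.151301383972168)
[[35.0, -129.0, 14.0], [31.0, -128.0, 8.0], [26.0, -129.0, 6.0], [28.0, -130.0, 7.0], [31.0, -129.0, 5.0], [29.0, -133.0, 6.0], [31.0, -135.0, 7.0], [33.0, -136.0, 7.0], [31.0, -137.0, 6.0], [33.0, -137.0, 5.0]] 15.014877062351106
the job is handed in; nothing more can be done
None
```

The open latch is now fastened. I took the loop by its bar heads, swung it over the lever, set it down beyond the keeper lip and let go. With the fingers shut I then pushed the lever back and pressed it flat, peaking at about 23 N up on the tool in the readings between moves. The job was handed in at about 16.5 s of the 48 s allowed.

- **Latch:** the lever stayed flat at about 11 mm above the case top after the gripper left. The bar heads were 5–7 mm up at about x = 31–33 mm, which is the hooked position.
- **Lid:** the gap at that end is gone, and the keeper moved in about 3 mm. The measured case depth fell from 116.8 to 113.7 mm, matching the lid being drawn shut.
- **Case and bystanders:** the case yaw did not change (9.15°), and its y position moved by 0.2 mm. The measured centre moved 1.6 mm in x, which fits the lid edge coming in rather than the case sliding. In the pictures the other latch and the surrounding things look undisturbed; the arm partly hides the blue pliers in the last top view.
- **Weak checks:** the network's final 3D points were less certain. The `loop_bar` rays missed each other by 14 mm, and `lever_tip` came out about 6 mm too low. I relied on the depth data and pictures instead. One stray depth point at 14 mm above the top near the keeper looked like noise from its edge.

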